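# Load the warping creel from the spool stack and the thread carousel

### The arm

A 6-joint arm with a two-finger parallel gripper is mounted at the origin on a cart in front of the work surface, level with it; the furniture and walls round the work are solid. World frame = base frame: x ahead of the robot, y to its left, z up, the work surface at z = 0. Lengths are in mm, angles in rad, forces in N, time in s.
With the tool pointing down it reaches from about 300 to 775 mm from the base axis. Payload 14.6 kg.
Tool frame: the origin (TCP) lies between the finger pads; the fingertips stand manip.tip_reach ahead of it and the grasp point (between the pads) lies 5 mm behind it (manip.tip_reach is the distance from the TCP to the fingertips, in mm); z points along the fingers, y is the line along which they close (so a half turn about z gives the same grasp; the last joint's range is limited). The gripper opens to 94 mm and grips with 3 to 60 N. Pads are 16 mm wide; open, the fingers measure 119 mm over their backs; the gripper's body (75 mm by 177 mm) begins 78 mm behind the grasp point.
Start: joints at [-1.287, 0.3, 1.521, -0, 1.321, -0.067], TCP at [189, -516.496, 219.446] pointing down, gripper open.
Joint ranges: [-3.03, 3.03], [-0.79, 2.21], [0.23, 2.52], [-1.04, 4.18], [0, 3.07], [-2.55, 2.55]. Speed limits (rad/s): [2.22, 2.22, 2.57, 3.14, 3.14, 3.14].

### API

Orientations are given as [roll, pitch, yaw] about the fixed x, y, z axes, in that order (R = Rz(yaw) Ry(pitch) Rx(roll)).
In Python, from cell import manip gives the robot as it stands. The module is installed in compiled form; this text tells all that it offers.
- The arm moves only by the shell command python3 -m creep 'ROWS' [FORCE]. ROWS is JSON, a list of rows, each a list of 3 entries, a list of its own where there are three numbers: the opening, from -1 (shut) to 1 (fully open), then the shift along the tool's x, y, z in cm, then the turn about the tool's z in units of 5 degrees (1.0 is 5 degrees). In form: [[grip, [tx, ty, tz], roll], ...]. A call has 1 to 12 rows; each row is the pose to reach, as a shift and turn from the pose commanded when the call began, along the tool's axes at that moment; what a row does not reach only later rows make up. A row lasts 1/10 s, in which the tool goes at most 50 mm and 8.59 degrees, less where a joint would pass 70% of its speed; a pose out of reach is approached as far as the arm can. A call with a gripper value outside its range is refused whole. The fingers move at their own pace and stop on an object; FORCE is the grip in N (left out, the last holds). Time passes only in rows, so rows that repeat a pose let the fingers close. It gives the time, the measured TCP pose, the force, the opening and the grip force at its end, in the units of the state.
- manip.read_state(): the state, without advancing time (a new reading comes with each control period).
- manip.camera(name): name is "scene" or "top" or "wrist"; returns the picture (384x512x3 uint8, red, green, blue); there is no depth.
- manip.camera_params(name): a dict with "fovy" (degrees; the focal length in pixels is half the picture's height over the tangent of half this angle, whatever the lens; pixels are square), "cx", "cy" (the principal point, pixels), "origin" and "attitude" of the camera in the world. Camera axes: x right, y down, z forward; pixel columns grow to the right and rows downward; lengths in mm; the calibration is good to about 2 mm. A picture is of the moment at which its call begins: read the wrist's pose just before it. camera_params takes no time and is no camera call; for the wrist camera it gives the pose at the moment of the call.
- manip.sign_off(): hands the job in; it is judged then, once.
The state is a dict: "clock": time; "joints": joint angles; "qd": joint speeds; "effort": joint torques, N m; "eef_pos": TCP position; "eef_rot": TCP orientation; "wrist_force": force on the tool from outside, world axes, zero at the start; "moment": the same for the moment, N m; "finger_gap": finger opening in mm; "finger_force": force on a finger pad.
Only numpy, scipy, OpenCV 4.12 (cv2) and the standard library are available. Lean on these libraries where they do the work, as an engineer would, in place of code of your own. Each camera call takes 0.05 s, during which the arm holds its last target. There are 200 camera calls.

### The job

Set up the creel for winding a striped warp: put the red, yellow, green and blue thread spools upright over the pins of the creel stands, each on the stand whose felt disc has its own colour, seated flat on the felt. Three of them wait in a stack on the cork mat; the fourth is under the clear hood of the thread carousel, so turn the carousel (the black bar on top is its knob) until that spool stands at the open window and lift it out there.

Things in the scene. Friction and masses are not known exactly. Their poses are not given: they have to be found in the camera images.
- red_spool: red thread spool, loose, upright: cylinder 40 mm across, 50 mm high, white plastic ends, through bore 18 mm wide, about 60 g. Origin: centre of its underside, z up. Starts in the stack. Three spools stand stacked on a fixed cork mat (12 mm high, 100 mm across), one in the carousel (underside 12 mm above the table).
- red_stand: fixed creel stand with a red felt disc: dark iron foot 68 mm across, felt 57 mm across, its face 17 mm above the table; in the middle an upright steel pin 8.4 mm thick with a tapered tip, its end 57 mm above the table. Origin: centre of the foot on the table, z up.
- yellow_spool: yellow thread spool, loose, upright: cylinder 40 mm across, 50 mm high, white plastic ends, through bore 18 mm wide, about 60 g. Origin: centre of its underside, z up. Starts in the stack. Three spools stand stacked on a fixed cork mat (12 mm high, 100 mm across), one in the carousel (underside 12 mm above the table).
- yellow_stand: fixed creel stand with a yellow felt disc: dark iron foot 68 mm across, felt 57 mm across, its face 17 mm above the table; in the middle an upright steel pin 8.4 mm thick with a tapered tip, its end 57 mm above the table. Origin: centre of the foot on the table, z up.
- green_spool: dark green thread spool, loose, upright: cylinder 40 mm across, 50 mm high, white plastic ends, through bore 18 mm wide, about 60 g. Origin: centre of its underside, z up. Starts in the stack or in the carousel. Three spools stand stacked on a fixed cork mat (12 mm high, 100 mm across), one in the carousel (underside 12 mm above the table).
- green_stand: fixed creel stand with a dark green felt disc: dark iron foot 68 mm across, felt 57 mm across, its face 17 mm above the table; in the middle an upright steel pin 8.4 mm thick with a tapered tip, its end 57 mm above the table. Origin: centre of the foot on the table, z up.
- blue_spool: blue thread spool, loose, upright: cylinder 40 mm across, 50 mm high, white plastic ends, through bore 18 mm wide, about 60 g. Origin: centre of its underside, z up. Starts in the stack or in the carousel. Three spools stand stacked on a fixed cork mat (12 mm high, 100 mm across), one in the carousel (underside 12 mm above the table).
- blue_stand: fixed creel stand with a blue felt disc: dark iron foot 68 mm across, felt 57 mm across, its face 17 mm above the table; in the middle an upright steel pin 8.4 mm thick with a tapered tip, its end 57 mm above the table. Origin: centre of the foot on the table, z up.
- carousel: fixed foot (238 mm across) and clear hood (232 mm, top 69 mm above the table) of the thread carousel; origin on its axis, on the table. The hood is open only 48 deg either side of this body's -x (the window). The tray inside has 5 compartments, dividers to 30 mm. The wanted spool stands 66 mm from the axis, at the start 72 deg left or right of -x; ignore the small cream spools.
- tray (a joint): angle of the carousel's tray, rad, counter-clockwise from above positive, starts near 0, range -2.6 to 2.6; spools ride round with it. Black bar knob on the axis, 44 mm long, 12 mm thick, 72 to 91 mm above the table; at 0 it lies along the carousel's x, and turns with the tray, with about 0.06 Nm; stays where left.
There are look-alikes about, which are no part of the job. Of the things that look like the red_spool, the smaller one is meant.

How it is judged:
By the outcome, as a careful person would: the job done as asked, in the order asked, and still so for the second after the job is handed in, with the robot touching nothing.
It also fails if it takes over 115 s, if anything falls off the work surface, if the arm or the gripper's body presses on something with over 40 N, if the wrist force passes 120 N, or if a joint passes its speed limit or range.

## Working session

There is one attempt and no reset: what is moved stays moved. The work goes in short steps, Python scripts to look and compute and a shell command to move; the robot and the scene stay as the last step left them, time stands still between calls to the robot, and variables do not carry over. Pictures are saved under pics/ and viewed, at most 14 in all, crops included, and the job is handed in when it is done.

```bash
mkdir -p pics; cat > h.py <<'E'
import numpy as np, cv2
from cell import manip
from scipy.spatial.transform import Rotation as R
def snap(n,f):
    p=manip.camera_params(n); im=manip.camera(n); cv2.imwrite(f'pics/{f}.png',im[:,:,::-1]); return im,p
def rot(p):
    a=np.array(p['attitude'],float)
    return a if a.shape==(3,3) else (R.from_euler('xyz',a).as_matrix() if a.size==3 else R.from_quat(a).as_matrix())
def foc(p): return 192/np.tan(np.radians(p['fovy'])/2)
def world(p,u,v,z):
    d=rot(p)@np.array([(u-p['cx'])/foc(p),(v-p['cy'])/foc(p),1]); o=np.array(p['origin'],float)
    return (o+d*(z-o[2])/d[2])[:2]
def pix(p,X):
    c=rot(p).T@(np.array(X,float)-np.array(p['origin'])); return c[:2]/c[2]*foc(p)+[p['cx'],p['cy']]
E
python3 - <<'E'
from h import *
s=manip.read_state(); print(s, manip.tip_reach)
for n in ['scene','top']:
    im,p=snap(n,n+'0'); print(n,p)
print(manip.camera_params('wrist'))
E
```

```text
{'clock': 0.0, 'joints': array([-1.28662208e+00,  3.00484455e-01,  1.52155831e+00, -2.03265332e-05,
        1.32070679e+00, -6.66009313e-02]), 'qd': array([-0.00178682, -0.00078251, -0.00125266,  0.00014496, -0.00039052,
       -0.00028346]), 'effort': array([-2.98455932e-03, -5.31811988e+01, -3.52745640e+01,  7.07150088e-02,
        2.43874040e-02, -8.84358724e-05]), 'eef_pos': array([ 188.91885796, -516.28085002,  218.88862921]), 'eef_rot': array([-3.14043700e+00, -5.73494369e-05,  3.50780190e-01]), 'wrist_force': array([-0.16038335,  0.74787107, -0.00639036]), 'moment': array([-0.00200462,  0.04685521, -0.00575932]), 'finger_force': 0.0, 'finger_gap': 93.62740370649027} 14.0
scene {'fovy': 57.96246590516064, 'cx': 260.57145867928057, 'cy': 188.55546922498402, 'origin': array([-155.08731163, -422.01151324,  490.53556956]), 'attitude': array([-2.03369599,  0.01940155, -0.998129  ])}
top {'fovy': 55.29311306287286, 'cx': 255.555901977212, 'cy': 200.40730035867676, 'origin': array([ 324.50370623,   43.91266009, 1167.82339676]), 'attitude': array([-2.9580727 , -0.0163333 , -1.58072426])}
{'fovy': 58.45952864573288, 'cx': 251.4263076550904, 'cy': 189.4684720787922, 'origin': array([ 256.01455204, -491.74088631,  384.6875878 ]), 'attitude': array([ 2.89468985e+00,  1.16291104e-03, -1.22009153e+00])}
```

View pics/top0.png

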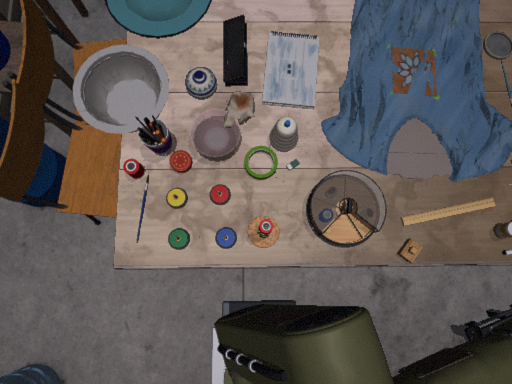

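View pics/scene0.png

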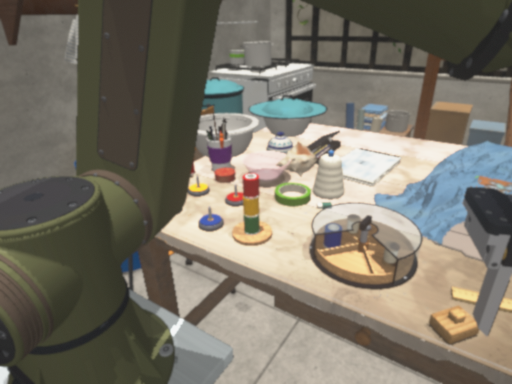

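The top view shows the stands (felt discs): yellow at (176,197), red at (220,194), green at (179,238) and blue at (226,238). The stack with red on top is at (264,230), and the carousel is at (346,208) with the blue spool at (326,215). The scene view shows the stack as red, yellow and green from top to bottom.

Red candidates in the top view are the spool at (133,168), the flat red thing at (180,160) and the spool on top of the stack at (265,227). I'll enlarge the image to check which one is smaller.

```bash
python3 - <<'E'
from h import *
a=cv2.imread('pics/top0.png'); c=a[140:260,110:310]; cv2.imwrite('pics/crop1.png',cv2.resize(c,None,fx=4,fy=4,interpolation=cv2.INTER_CUBIC))
c=a[160:255,295:400]; cv2.imwrite('pics/crop2.png',cv2.resize(c,None,fx=6,fy=6,interpolation=cv2.INTER_CUBIC))
E
```

```text
(no output)
```

View pics/crop1.png

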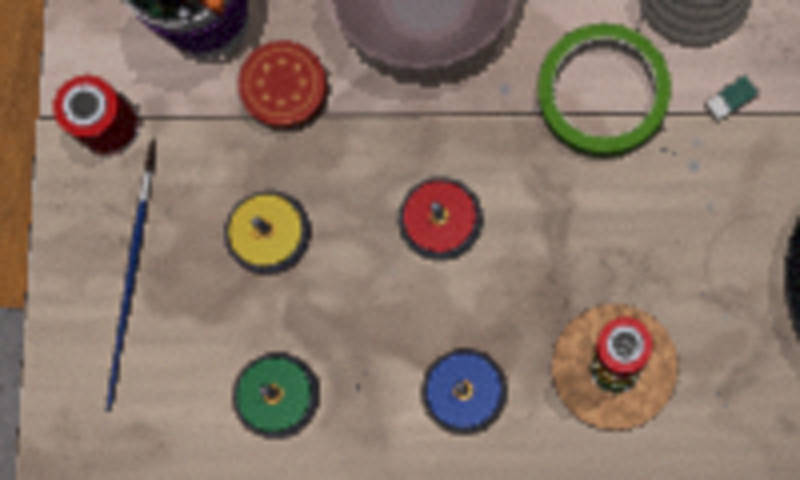

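View pics/crop2.png

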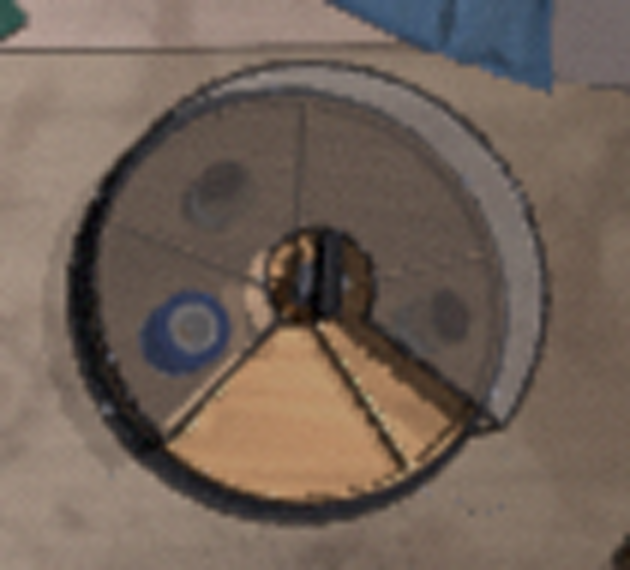

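The red spool on the stack, crop1 (625,345), is about 55 px wide even though it sits 160 mm up. The loose one at crop1 (85,105) is about 65 px wide while standing on the table, so it is the larger look-alike, and the red thing at crop1 (283,83) is a flat tin. The one in the stack is therefore the red_spool. Next I'll measure positions.

```bash
cat > m.py <<'E'
from h import *
a=cv2.imread('pics/top0.png'); p=manip.camera_params('top'); hsv=cv2.cvtColor(a,cv2.COLOR_BGR2HSV)
def comp(mask,u,v,r=14):
    m=np.zeros_like(mask); m[v-r:v+r,u-r:u+r]=mask[v-r:v+r,u-r:u+r]
    cs,_=cv2.findContours(m,cv2.RETR_EXTERNAL,cv2.CHAIN_APPROX_NONE); c=max(cs,key=cv2.contourArea)
    return c
def circ(c,z):
    P=np.array([world(p,u,v,z) for u,v in c[:,0]]); 
    A=np.c_[2*P,np.ones(len(P))]; s=np.linalg.lstsq(A,(P**2).sum(1),rcond=None)[0]
    return s[:2].round(1), round(float(np.sqrt(s[2]+s[0]**2+s[1]**2)),1)
H,S,V=cv2.split(hsv)
masks=dict(red=((H<8)|(H>172))&(S>130)&(V>60),yellow=(H>20)&(H<32)&(S>120),green=(H>50)&(H<85)&(S>80),blue=(H>105)&(H<130)&(S>100))
for n,(u,v) in dict(yellow=(176,197),red=(220,194),green=(179,238),blue=(226,238)).items():
    print(n,circ(comp(masks[n].astype(np.uint8)*255,u,v),17))
print('redspool',circ(comp(masks['red'].astype(np.uint8)*255,265,227),162))
print('bigred',circ(comp(masks['red'].astype(np.uint8)*255,131,166),60))
print('bluespool', world(p,295+192/6,160+327/6,62))
cork=((H>5)&(H<25)&(S>85)&(V>100)).astype(np.uint8)*255
print('cork',circ(comp(cork,263,232,20),12))
# carousel: foot outer circle drawn points in crop2, knob
f=lambda x,y,z:world(p,295+x/6,160+y/6,z)
print('hub',f(320,275,91),'foot pts',f(70,270,6),f(545,290,35),f(300,522,6))
print('knob ends',f(330,230,91),f(328,318,91),'window edges top', f(170,440,15),f(475,410,69))
print('ends div', f(165,440,30),f(410,465,30))
E
python3 m.py
```

```text
yellow (array([550.6, 277.4]), 27.6)
red (array([560.9, 138.5]), 27.6)
green (array([419.7, 266.8]), 27.6)
blue (array([421.7, 118.4]), 27.8)
redspool (array([439.2,  -1.5]), 19.0)
bigred (array([640.4, 409.8]), 24.1)
bluespool [ 484.27067081 -194.18048698]
cork (array([439.9,  -0.5]), 48.7)
hub [ 505.78279459 -253.19006473] foot pts [ 523.78065831 -141.87003584] [ 506.37851534 -386.81840957] [ 388.1675062  -258.61781566]
knob ends [ 528.5934068  -259.50629098] [ 484.08523751 -255.96255282] window edges top [ 431.13549679 -189.94945656] [ 439.96331287 -333.80555898]
ends div [ 429.76990102 -184.30241699] [ 415.72207026 -311.30475189]
```

```bash
python3 -m creep '[[1,[0,0,0],0]]' 20
```

```text
clock: 0.2
eef_pos: [189.0, -516.4, 219.1]
eef_rot: [-3.141, -0.0, 0.351]
wrist_force: [0.2, 0.3, -0.1]
finger_gap: 94.2
finger_force: 0.0
```

Positions: carousel axis about (506,-258), stack at (439.5,-1), and the stands are known. I'll go above the carousel and look with the wrist camera.

```bash
cat >> h.py <<'E'
def go(x,y,z,yaw=None):
    s=manip.read_state(); q=s['eef_pos']; y0=s['eef_rot'][2]; d=np.array([x,y,z])-q
    c,sn=np.cos(y0),np.sin(y0); t=np.array([c*d[0]+sn*d[1], sn*d[0]-c*d[1], -d[2]])/10
    r=0 if yaw is None else -((yaw-y0+np.pi)%(2*np.pi)-np.pi)*180/np.pi/5
    print('row',t.round(2),round(r,2),'rows>=',int(np.ceil(max(np.linalg.norm(t)/5,abs(r)*5/8.59))),'t',round(s['clock'],1))
E
python3 -m creep '[[0,[38.6,-13.3,0],4.02],[0,[38.6,-13.3,0],4.02],[0,[38.6,-13.3,0],4.02],[0,[38.6,-13.3,0],4.02],[0,[38.6,-13.3,0],4.02],[0,[38.6,-13.3,0],4.02],[0,[38.6,-13.3,0],4.02],[0,[38.6,-13.3,0],4.02],[0,[38.6,-13.3,0],4.02],[0,[38.6,-13.3,0],4.02],[0,[38.6,-13.3,0],4.02],[0,[38.6,-13.3,0],4.02]]' 20
python3 - <<'E'
from h import *
im,p=snap('wrist','w1'); print(p); print(manip.read_state()['joints'])
E
```

```text
clock: 1.4
eef_pos: [504.9, -260.0, 219.5]
eef_rot: [3.142, 0.0, -0.002]
wrist_force: [-0.1, -0.4, 0.2]
finger_gap: 46.8
finger_force: 0.0
{'fovy': 58.45952864573288, 'cx': 251.4263076550904, 'cy': 189.4684720787922, 'origin': array([ 576.24063048, -259.64866079,  385.19202534]), 'attitude': array([ 2.89439764e+00,  1.90536158e-05, -1.57239637e+00])}
[-5.39988957e-01  3.39821165e-01  1.46825599e+00 -1.33789768e-04
  1.33343676e+00  1.03255712e+00]
```

View pics/w1.png

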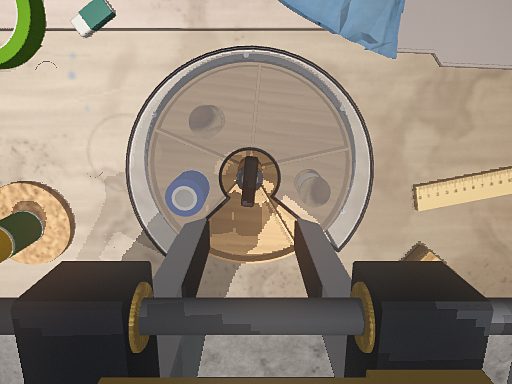

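The wrist view shows the knob at (249,180) lying along the image vertical, the blue spool at (186,195), the hood rim spanning columns 127 to 373 with its top at row 46, and the opening toward the bottom of the picture.

```bash
python3 - <<'E'
from h import *
p={'fovy': 58.45952864573288, 'cx': 251.4263076550904, 'cy': 189.4684720787922, 'origin': np.array([ 576.24063048, -259.64866079,  385.19202534]), 'attitude': np.array([ 2.89439764e+00,  1.90536158e-05, -1.57239637e+00])}
print('rim L,R,T',world(p,127,170,69),world(p,373,170,69),world(p,249,46,69))
c=world(p,249,46,69)-[116,0]; print('centre',c)
print('knob ends',world(p,251,157,91),world(p,248,206,91),world(p,249,181,91))
for z,uv in ((62,(184,198)),): print('blue',world(p,*uv,z))
print('window edges',world(p,165,254,69),world(p,339,250,69), world(p,222,196,69),world(p,281,196,69))
print('div',world(p,296,243,30))
E
```

```text
rim L,R,T [ 515.44728416 -142.95934196] [ 515.07932567 -373.45634752] [ 623.65546052 -257.63263599]
centre [ 507.65546052 -257.63263599]
knob ends [ 530.92050433 -259.20236145] [ 486.74227792 -256.43277752] [ 509.67832811 -257.40431847]
blue [ 486.18472354 -193.5840666 ]
window edges [ 430.18011672 -173.1764675 ] [ 434.21216994 -346.52272267] [ 490.05950163 -231.40299883] [ 489.96964148 -287.74699704]
div [ 425.16821708 -308.9382724 ]
```

```bash
python3 -c "
from h import *
print(manip.read_state()['eef_pos']); go(508,-257.8,88,-0.02)"
```

```text
[ 504.9191897  -260.02330061  219.56323079]
row [ 0.31 -0.22 13.16] 0.21 rows>= 3 t 1.4
```

```bash
python3 -m creep '[[0,[0.3,-0.2,4],0.2],[0,[0.3,-0.2,8],0.2],[0,[0.3,-0.2,11],0.2],[0,[0.3,-0.2,13.1],0.2],[0,[0.3,-0.2,13.1],0.2],[-1,[0.3,-0.2,13.1],0.2],[-1,[0.3,-0.2,13.1],0.2],[-1,[0.3,-0.2,13.1],0.2],[-1,[0.3,-0.2,13.1],0.2],[-1,[0.3,-0.2,13.1],0.2]]' 25
```

```text
clock: 2.45
eef_pos: [509.1, -258.0, 89.2]
eef_rot: [3.139, -0.001, -0.017]
wrist_force: [-0.0, 1.0, 2.0]
finger_gap: 12.0
finger_force: 24.5
```

```bash
python3 -m creep '[[-1,[0,0,0],-1],[-1,[0,0,0],-2.4],[-1,[0,0,0],-3.8],[-1,[0,0,0],-5.2],[-1,[0,0,0],-6.6],[-1,[0,0,0],-8],[-1,[0,0,0],-9.4],[-1,[0,0,0],-10.8],[-1,[0,0,0],-12.2],[-1,[0,0,0],-13.4],[-1,[0,0,0],-14.4],[-1,[0,0,0],-14.4]]'
python3 -m creep '[[-1,[0,0,0],0],[0,[0,0,0],0],[0,[0,0,0],0],[0,[0,0,0],0],[0,[0,0,-4],0],[0,[0,0,-8],0],[0,[-2,0,-10],3],[0,[-2,0,-10],6],[0,[-2,0,-10],9],[0,[-2,0,-10],12],[0,[-2,0,-10],14],[0,[-2,0,-10],14]]'
python3 -c "
from h import *
im,p=snap('wrist','w2'); print(p)"
```

```text
clock: 3.65
eef_pos: [507.8, -256.2, 89.1]
eef_rot: [-3.139, -0.001, 1.243]
wrist_force: [-11.7, 7.3, 12.9]
finger_gap: 11.8
finger_force: 25.0
clock: 4.85
eef_pos: [502.3, -275.9, 188.4]
eef_rot: [3.142, -0.0, 0.333]
wrist_force: [0.0, -0.1, 0.3]
finger_gap: 47.1
finger_force: 0.0
{'fovy': 58.45952864573288, 'cx': 251.4263076550904, 'cy': 189.4684720787922, 'origin': array([ 569.76019619, -252.36637882,  354.15140134]), 'attitude': array([ 2.89469453e+00,  8.18215635e-05, -1.23792903e+00])}
```

View pics/w2.png

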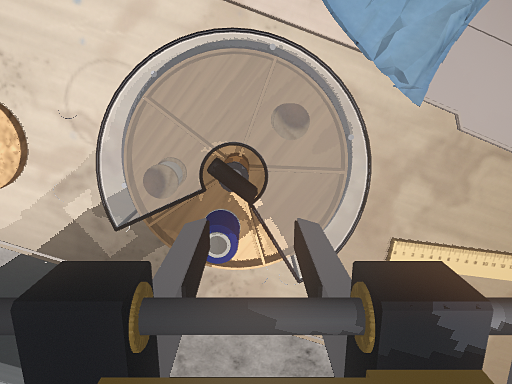

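The blue spool, white end at (219,244), now stands in the open window between the hood edges at (116,228) and (299,281).

```bash
python3 - <<'E'
from h import *
p=manip.camera_params('wrist')
im=cv2.imread('pics/w2.png'); g=cv2.inRange(im,(200,200,200),(255,255,255))[225:265,195:240]
ys,xs=np.nonzero(g); print('white',xs.mean()+195,ys.mean()+225,xs.min()+195,xs.max()+195,ys.min()+225,ys.max()+225)
b=world(p,219,244,62); print(b)
d=b-[508,-257.5]; print(np.hypot(*d),np.degrees(np.arctan2(d[1],d[0])))
go(*b,150,0.0); go(*b,48,0.0)
E
```

```text
white 209.5 244.5 209 210 237 252
[ 441.96262101 -264.5887608 ]
66.4167595791427 -173.87306476538626
row [-5.36 -2.99  3.84] 3.7 rows>= 3 t 4.9
row [-5.36 -2.99 14.04] 3.7 rows>= 4 t 4.9
```

```bash
python3 -m creep '[[0.25,[-3,-1.6,2],1.3],[0.25,[-5.35,-3,4],2.55],[0.25,[-5.35,-3,4],2.55],[0.25,[-5.35,-3,7],2.55],[0.25,[-5.35,-3,10],2.55],[0.25,[-5.35,-3,12.5],2.55],[0.25,[-5.35,-3,14],2.55],[0.25,[-5.35,-3,14],2.55]]'
python3 -m creep '[[-1,[0,0,0],0],[-1,[0,0,0],0],[-1,[0,0,0],0],[-1,[0,0,0],0],[-1,[0,0,0],0],[-1,[0,0,0],0]]' 20
```

```text
clock: 5.7
eef_pos: [441.7, -265.1, 47.1]
eef_rot: [-3.14, 0.002, 0.12]
wrist_force: [-0.5, -0.1, 0.1]
finger_gap: 58.7
finger_force: 0.0
clock: 6.3
eef_pos: [442.4, -265.7, 49.5]
eef_rot: [3.14, -0.001, 0.117]
wrist_force: [0.0, 0.5, 6.7]
finger_gap: 39.3
finger_force: 20.0
```

```bash
python3 -m creep '[[-1,[0,0,-2],0],[-1,[0,0,-5],0],[-1,[0,0,-9],0],[-1,[0,0,-13],0],[-1,[0,0,-17],0],[-1,[0,0,-20],0],[-1,[0,0,-20],0],[-1,[0,0,-20],0]]'
python3 -c "
from h import *
go(421.7,118.4,250,0.0)"
```

```text
clock: 7.1
eef_pos: [441.8, -265.3, 248.5]
eef_rot: [3.141, -0.001, 0.117]
wrist_force: [-0.3, -0.2, -1.2]
finger_gap: 39.1
finger_force: 20.0
row [  2.48 -38.35  -0.15] 1.34 rows>= 8 t 7.1
```

```bash
python3 -m creep '[[-1,[0,-2,0],0],[-1,[0.5,-6,0],0],[-1,[1,-10,0],0],[-1,[1,-14,0],0],[-1,[1,-18,0],0],[-1,[1.5,-22,0],0],[-1,[2,-26,0],0],[-1,[2.2,-30,0],0],[-1,[2.5,-34,0],0],[-1,[2.5,-37,0],0],[-1,[2.5,-38.35,0],0],[-1,[2.5,-38.35,0],0]]'
python3 -c "
from h import *
go(421.7,118.4,100)"
```

```text
clock: 8.3
eef_pos: [421.3, 119.6, 247.1]
eef_rot: [3.142, 0.002, 0.119]
wrist_force: [-0.7, -0.2, 0.4]
finger_gap: 39.3
finger_force: 20.0
row [ 0.02  0.13 14.71] 0 rows>= 3 t 8.3
```

```bash
python3 -m creep '[[-1,[0,0,4],0],[-1,[0,0,8],0],[-1,[0,0,12],0],[-1,[0,0,14],0],[-1,[0,0,14],0],[-1,[0,0,14],0],[-1,[0,0,14],0],[-1,[0,0,14],0]]'
python3 -c "
from h import *
go(421.7,118.4,54)
im,p=snap('wrist','w3'); print(manip.read_state()['eef_pos'], pix(p,(421.7,118.4,57)), pix(p,(421.7,118.4,70)))"
```

```text
clock: 9.1
eef_pos: [422.6, 118.4, 109.5]
eef_rot: [-3.141, -0.002, 0.117]
wrist_force: [-0.8, 0.2, -1.3]
finger_gap: 39.4
finger_force: 20.0
row [-0.09 -0.01  5.55] 0 rows>= 2 t 9.1
[422.50062268 118.43559642 109.38660454] [251.84934969 214.6265433 ] [251.86885397 221.08319777]
```

View pics/w3.png

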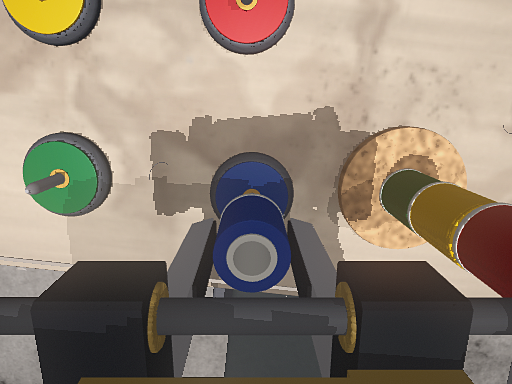

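The held blue spool's top is at (252,258), right over the blue felt at (252,190). I'll check the alignment numerically.

```bash
python3 - <<'E'
from h import *
p=manip.camera_params('wrist')
print('spool top', world(p,252,258,123.5), 'green base', world(p,60,179,17), 'felt px pred', pix(p,(421.7,118.4,17)), pix(p,(421.7+28.5,118.4,17)), pix(p,(421.7,118.4+28.5,17)), pix(p,(421.7,118.4-28.5,17)))
s=manip.read_state();print(s['eef_pos'])
E
```

```text
spool top [421.69807596 118.4406146 ] green base [419.96424864 266.95024555] felt px pred [251.86278652 198.46619774] [256.22836996 162.61493981] [215.50840261 194.36328176] [288.00127795 202.54474834]
[422.50062268 118.43559642 109.38660454]
```

```bash
python3 -m creep '[[-1,[0,0,2],0],[-1,[0,0,4],0],[-1,[0,0,5],0],[-1,[0,0,5.4],0],[-1,[0,0,5.4],0],[-1,[0,0,5.4],0],[-1,[0,0,5.4],0]]'
python3 -m creep '[[-1,[0,0,0.2],0],[-1,[0,0,0.2],0],[-1,[0,0,0.2],0]]'
```

```text
clock: 9.85
eef_pos: [422.3, 118.5, 54.9]
eef_rot: [-3.142, -0.001, 0.117]
wrist_force: [0.5, -0.1, -0.7]
finger_gap: 39.2
finger_force: 20.0
clock: 10.15
eef_pos: [422.8, 118.6, 53.6]
eef_rot: [-3.141, -0.002, 0.116]
wrist_force: [-3.3, -1.1, 14.2]
finger_gap: 39.2
finger_force: 20.0
```

```bash
python3 -m creep '[[0.2,[0,0,0],0],[0.2,[0,0,0],0],[0.2,[0,0,0],0],[0.2,[0,0,-4],0],[0.2,[0,0,-9],0],[0.2,[0,0,-14],0],[0.2,[0,0,-18],0],[0.2,[0,0,-18],0],[0.2,[0,0,-18],0]]'
python3 -c "
from h import *
im,p=snap('wrist','w4'); print(pix(p,(421.7,118.4,67)),pix(p,(439.5,-1,162)))
go(439.5,-1,235);go(439.5,-1,146)"
```

```text
clock: 11.05
eef_pos: [422.0, 118.4, 232.4]
eef_rot: [-3.142, -0.001, 0.117]
wrist_force: [-0.2, 0.9, -0.9]
finger_gap: 56.3
finger_force: 0.0
[251.8359599  178.02978065] [420.55227276 200.90674545]
row [ 0.38 12.06 -0.36] 0 rows>= 3 t 11.1
row [ 0.38 12.06  8.54] 0 rows>= 3 t 11.1
```

View pics/w4.png

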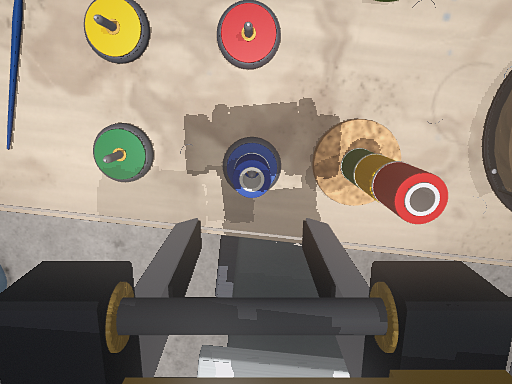

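The blue spool is seated, with its top at (252,180) against a prediction of (252,178). The red top is at (422,198), the red pin base at (249,34), yellow at (120,29) and green at (119,155).

```bash
python3 - <<'E'
from h import *
p=manip.camera_params('wrist'); a=cv2.imread('pics/w4.png'); hsv=cv2.cvtColor(a,cv2.COLOR_BGR2HSV)
print(world(p,422,198,162),'red',world(p,249,34,17),'yel',world(p,120,29,17),'grn',world(p,119,155,17))
print(manip.read_state()['joints'])
E
```

```text
[441.41258584  -1.09406872] red [559.99593407 137.44154546] yel [549.36801559 268.87399205] grn [419.20464207 267.03038602]
[ 1.89982693e-01  3.70581422e-02  1.79957461e+00 -2.26505970e-05
  1.30624441e+00  1.64411339e+00]
```

```bash
python3 -m creep '[[0.3,[0.4,4,0],0],[0.3,[0.5,8,0],0],[0.3,[0.5,11,0],0],[0.3,[0.5,12.1,0],0],[0.3,[0.5,12.1,0],0],[0.3,[0.5,12.1,0],0],[0.3,[0.5,12.1,0],0]]'
python3 -c "
from h import *
go(440.5,-1.5,146)"
```

```text
clock: 11.8
eef_pos: [441.0, -0.1, 232.1]
eef_rot: [-3.141, 0.001, 0.118]
wrist_force: [0.7, 0.1, 0.6]
finger_gap: 61.0
finger_force: 0.0
row [-0.06  0.13  8.61] 0 rows>= 2 t 11.8
```

```bash
python3 -m creep '[[0.3,[0,0.1,4],0],[0.3,[0,0.1,7],0],[0.3,[0,0.1,8.6],0],[0.3,[0,0.1,8.6],0],[0.3,[0,0.1,8.6],0],[-1,[0,0.1,8.6],0],[-1,[0,0.1,8.6],0],[-1,[0,0.1,8.6],0],[-1,[0,0.1,8.6],0],[-1,[0,0.1,8.6],0]]'
python3 -m creep '[[-1,[0,0,-1],0],[-1,[0,0,-3],0],[-1,[0,0,-6],0],[-1,[0,0,-8],0],[-1,[0,0,-8],0],[-1,[0,0,-8],0]]'
python3 -c "
from h import *
go(560.7,138.2,200);go(560.7,138.2,105)"
```

```text
clock: 12.8
eef_pos: [441.5, -2.1, 147.0]
eef_rot: [3.142, -0.001, 0.117]
wrist_force: [-1.0, -0.3, 7.2]
finger_gap: 39.0
finger_force: 20.0
clock: 13.4
eef_pos: [441.0, -2.2, 226.1]
eef_rot: [3.142, 0.0, 0.117]
wrist_force: [-1.3, -0.0, -1.2]
finger_gap: 39.3
finger_force: 20.0
row [ 13.52 -12.55   2.61] 0 rows>= 4 t 13.4
row [ 13.52 -12.55  12.11] 0 rows>= 5 t 13.4
```

```bash
python3 -m creep '[[-1,[2,-2,0],0],[-1,[5,-4.5,0],0],[-1,[8,-7.5,0],0],[-1,[11,-10,0],0],[-1,[13,-12,2],0],[-1,[13.5,-12.55,5],0],[-1,[13.5,-12.55,9],0],[-1,[13.5,-12.55,11.5],0],[-1,[13.5,-12.55,12],0],[-1,[13.5,-12.55,12],0],[-1,[13.5,-12.55,12],0],[-1,[13.5,-12.55,12],0]]'
python3 -c "
from h import *
im,p=snap('wrist','w5'); z=manip.read_state()['eef_pos'][2]-35+50
print(z,pix(p,(560.7,138.2,z)),pix(p,(560.7,138.2,17)),pix(p,(550,277.4,17)),pix(p,(441,-1.5,112)))
go(560.7,138.2,53)"
```

```text
clock: 14.6
eef_pos: [561.3, 138.3, 107.9]
eef_rot: [-3.141, -0.002, 0.117]
wrist_force: [-0.6, -0.1, -0.3]
finger_gap: 39.3
finger_force: 20.0
122.7503000973518 [252.18648553 258.27906618] [251.92898537 198.78820837] [ 71.41873943 191.86019822] [458.95790221 456.91475769]
row [-0.05  0.    5.48] 0 rows>= 2 t 14.7
```

View pics/w5.png

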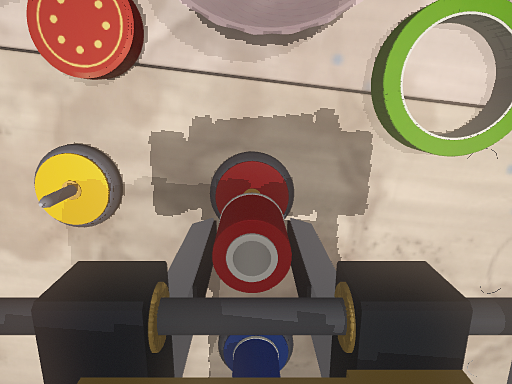

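The red spool's top is at (252,257) against a predicted (252,258), so it is aligned. The yellow felt is at (73,189), as predicted.

```bash
python3 -m creep '[[-1,[0,0,2],0],[-1,[0,0,4],0],[-1,[0,0,5],0],[-1,[0,0,5.4],0],[-1,[0,0,5.4],0],[-1,[0,0,5.6],0],[-1,[0,0,5.6],0],[-1,[0,0,5.6],0]]'

```

```text
clock: 15.45
eef_pos: [561.5, 138.3, 52.0]
eef_rot: [-3.141, -0.002, 0.117]
wrist_force: [-1.6, -0.7, 4.8]
finger_gap: 39.1
finger_force: 20.0
```

```bash
python3 -m creep '[[0.2,[0,0,0],0],[0.2,[0,0,0],0],[0.2,[0,0,0],0],[0.2,[0,0,-4],0],[0.2,[0,0,-9],0],[0.2,[0,0,-13],0],[0.2,[-4,4,-15],0],[0.2,[-8,8,-15],0],[0.2,[-11,10,-15],0],[0.2,[-11,10,-15],0],[0.2,[-11,10,-15],0]]'
python3 -c "
from h import *
im,p=snap('wrist','w6'); print(pix(p,(561,138.3,67)),pix(p,(441,-2,112)))
go(441,-2,200);go(441,-2,97)"
```

```text
clock: 16.55
eef_pos: [463.0, 25.6, 201.1]
eef_rot: [3.141, -0.001, 0.115]
wrist_force: [-0.1, 0.7, 0.7]
finger_gap: 56.1
finger_force: 0.0
[129.09519023  54.30210503] [283.47115286 229.20772895]
row [-2.57  2.54  0.09] 0 rows>= 1 t 16.6
row [-2.57  2.54 10.39] 0 rows>= 3 t 16.6
```

View pics/w6.png

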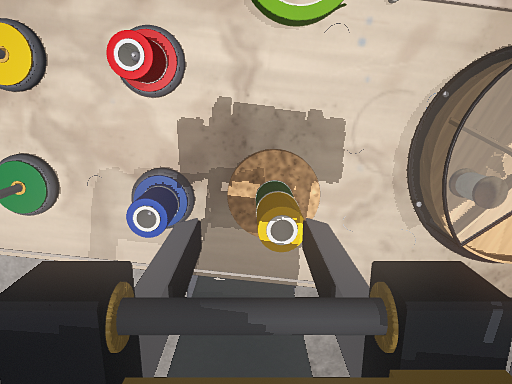

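The red spool is seated at (129,54), as predicted. The yellow top is at (282,231), within about 1 mm of the prediction.

```bash
python3 -m creep '[[0.3,[-2.6,2.5,0],0],[0.3,[-2.6,2.5,0],0],[0.3,[-2.6,2.5,0],0],[0.3,[-2.6,2.5,4],0],[0.3,[-2.6,2.5,8],0],[0.3,[-2.6,2.5,10.3],0],[0.3,[-2.6,2.5,10.3],0],[-1,[-2.6,2.5,10.3],0],[-1,[-2.6,2.5,10.3],0],[-1,[-2.6,2.5,10.3],0],[-1,[-2.6,2.5,10.3],0],[-1,[-2.6,2.5,10.3],0]]'
python3 -m creep '[[-1,[0,0,-1],0],[-1,[0,0,-3],0],[-1,[0,0,-6],0],[-1,[0,0,-9],0],[-1,[0,0,-10],0],[-1,[0,0,-10],0]]'
python3 -c "
from h import *
go(550,277.4,200);go(550,277.4,105)"
```

```text
clock: 17.8
eef_pos: [440.9, -1.8, 98.6]
eef_rot: [3.141, -0.002, 0.117]
wrist_force: [-0.3, 1.0, 8.0]
finger_gap: 39.5
finger_force: 20.0
clock: 18.4
eef_pos: [440.5, -1.8, 198.6]
eef_rot: [3.141, -0.002, 0.117]
wrist_force: [-0.9, -0.2, -1.1]
finger_gap: 39.8
finger_force: 20.0
row [ 14.12 -26.46  -0.14] 0 rows>= 6 t 18.4
row [ 14.12 -26.46   9.36] 0 rows>= 7 t 18.4
```

```bash
python3 -m creep '[[-1,[1.5,-2.5,0],0],[-1,[3.5,-6.5,0],0],[-1,[6,-11,0],0],[-1,[8,-15,0],0],[-1,[10.5,-19.5,0],0],[-1,[12.5,-23.5,0],0],[-1,[14,-26,0],0],[-1,[14.1,-26.5,3],0],[-1,[14.1,-26.5,6],0],[-1,[14.1,-26.5,8.5],0],[-1,[14.1,-26.5,9.2],0],[-1,[14.1,-26.5,9.2],0]]'
python3 -m creep '[[-1,[0,0,0],0],[-1,[0,0,0],0],[-1,[0,0,0],0]]'
python3 -c "
from h import *
im,p=snap('wrist','w7'); z=manip.read_state()['eef_pos'][2]-36.5+50
print(z,pix(p,(550,277.4,z)),pix(p,(550,277.4,17)),pix(p,(419.5,267,17)))
go(550,277.4,54)"
```

```text
clock: 19.6
eef_pos: [548.7, 277.5, 103.8]
eef_rot: [3.141, 0.003, 0.117]
wrist_force: [-0.4, -0.7, -0.4]
finger_gap: 39.8
finger_force: 20.0
clock: 19.9
eef_pos: [549.8, 278.0, 106.5]
eef_rot: [-3.141, -0.002, 0.117]
wrist_force: [-0.8, -0.2, -1.3]
finger_gap: 39.9
finger_force: 20.0
119.81849451506196 [253.40250641 255.37779874] [252.73804389 198.20946876] [247.00460551 344.02452477]
row [0.03 0.06 5.23] 0 rows>= 2 t 19.9
```

View pics/w7.png

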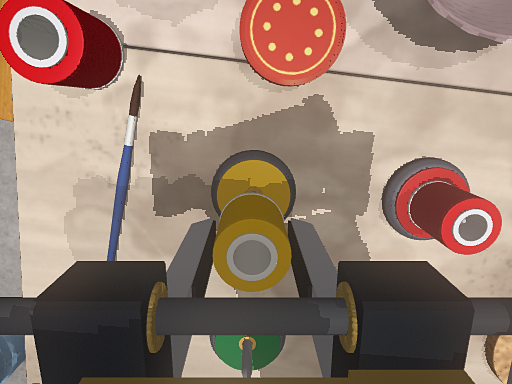

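The yellow spool's top is at (251,256), and the felt is centred at (253,192), so it is aligned to within about 1 mm. I'll lower and release it.

```bash
python3 -m creep '[[-1,[0,0.1,2],0],[-1,[0,0.1,4],0],[-1,[0,0.1,4.8],0],[-1,[0,0.1,5.2],0],[-1,[0,0.1,5.2],0],[-1,[0,0.1,5.4],0],[-1,[0,0.1,5.4],0],[-1,[0,0.1,5.4],0]]'

```

```text
clock: 20.75
eef_pos: [550.1, 277.2, 53.4]
eef_rot: [-3.141, -0.002, 0.117]
wrist_force: [-2.5, -1.7, 10.1]
finger_gap: 39.6
finger_force: 20.0
```

```bash
python3 -m creep '[[0.2,[0,0,0],0],[0.2,[0,0,0],0],[0.2,[0,0,0],0],[0.2,[0,0,-4],0],[0.2,[0,0,-9],0],[0.2,[0,0,-12],0],[0.2,[-2,4,-12],0],[0.2,[-4,8,-12],0],[0.2,[-6,12,-12],0],[0.2,[-9,17,-12],0],[0.2,[-11.5,22,-12],0],[0.2,[-11.5,22,-12],0]]'
python3 -m creep '[[0.3,[0,0,0],0],[0.3,[0,0,0],0]]'
python3 -c "
from h import *
im,p=snap('wrist','w8'); print(pix(p,(550,277.4,67)),pix(p,(441,-1.5,62)),pix(p,(421.7,118.4,67)),pix(p,(561,138.3,67)))
go(440.7,-1.5,170);go(440.7,-1.5,47)"
```

```text
clock: 21.95
eef_pos: [459.5, 42.1, 171.7]
eef_rot: [3.141, -0.0, 0.114]
wrist_force: [0.7, 0.3, -0.5]
finger_gap: 56.1
finger_force: 0.0
clock: 22.15
eef_pos: [461.4, 45.5, 171.6]
eef_rot: [-3.141, -0.001, 0.116]
wrist_force: [0.7, 0.7, -1.3]
finger_gap: 60.6
finger_force: 0.0
[-47.98850081  41.8166858 ] [304.25240785 221.18209611] [159.95242693 229.1136757 ] [142.65099634  49.40623471]
row [-2.61  4.46  0.15] 0 rows>= 2 t 22.2
row [-2.61  4.46 12.45] 0 rows>= 3 t 22.2
```

View pics/w8.png

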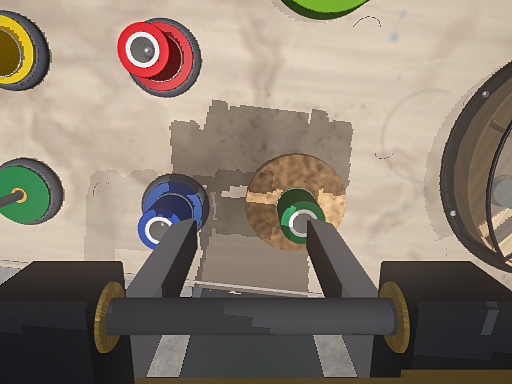

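The green top is at (301,223), within 2 mm of the prediction, and red and blue sit on their pins.

```bash
python3 -m creep '[[0.3,[-2.6,4.4,0],0],[0.3,[-2.6,4.4,0],0],[0.3,[-2.6,4.4,0],0],[0.3,[-2.6,4.4,4],0],[0.3,[-2.6,4.4,8],0],[0.3,[-2.6,4.4,11],0],[0.3,[-2.6,4.4,12.4],0],[0.3,[-2.6,4.4,12.4],0],[-1,[-2.6,4.4,12.4],0],[-1,[-2.6,4.4,12.4],0],[-1,[-2.6,4.4,12.4],0],[-1,[-2.6,4.4,12.4],0]]'
python3 -m creep '[[-1,[0,0,0],0],[-1,[0,0,-1],0],[-1,[0,0,-3],0],[-1,[0,0,-6],0],[-1,[0,0,-9],0],[-1,[0,0,-12],0],[-1,[0,0,-13],0],[-1,[0,0,-13],0]]'
python3 -c "
from h import *
go(419.7,267,170);go(419.7,267,105)"
```

```text
clock: 23.4
eef_pos: [440.8, -1.6, 48.3]
eef_rot: [3.142, -0.002, 0.117]
wrist_force: [0.0, 3.2, 5.9]
finger_gap: 40.1
finger_force: 20.0
clock: 24.2
eef_pos: [440.5, -1.9, 178.6]
eef_rot: [3.141, -0.002, 0.117]
wrist_force: [-1.0, -0.2, -0.8]
finger_gap: 40.2
finger_force: 20.0
row [  1.06 -26.95   0.86] 0 rows>= 6 t 24.2
row [  1.06 -26.95   7.36] 0 rows>= 6 t 24.2
```

```bash
python3 -m creep '[[-1,[0,-2.5,0],0],[-1,[0.3,-6.5,0],0],[-1,[0.5,-11,0],0],[-1,[0.6,-15.5,0],0],[-1,[0.8,-20,0],0],[-1,[1,-24,0],0],[-1,[1.05,-26.5,0],0],[-1,[1.05,-26.95,3],0],[-1,[1.05,-26.95,5.5],0],[-1,[1.05,-26.95,7],0],[-1,[1.05,-26.95,7.2],0],[-1,[1.05,-26.95,7.2],0]]'
python3 -m creep '[[-1,[0,0,0],0],[-1,[0,0,0],0],[-1,[0,0,0],0]]'
python3 -c "
from h import *
im,p=snap('wrist','w9'); z=manip.read_state()['eef_pos'][2]-36+50
print(z,pix(p,(419.7,267,z)),pix(p,(419.7,267,17)),pix(p,(550,277.4,67)))
go(419.7,267,53)"
```

```text
clock: 25.4
eef_pos: [418.9, 266.8, 104.6]
eef_rot: [3.141, 0.002, 0.117]
wrist_force: [-0.2, 0.8, 0.1]
finger_gap: 39.9
finger_force: 20.0
clock: 25.7
eef_pos: [419.4, 267.2, 106.0]
eef_rot: [-3.141, -0.001, 0.117]
wrist_force: [0.0, -0.7, -0.5]
finger_gap: 40.0
finger_force: 20.0
119.91549995746037 [252.64949603 255.87297683] [252.25336194 198.27516062] [261.53410916 -11.30734221]
row [0.03 0.02 5.29] 0 rows>= 2 t 25.8
```

View pics/w9.png

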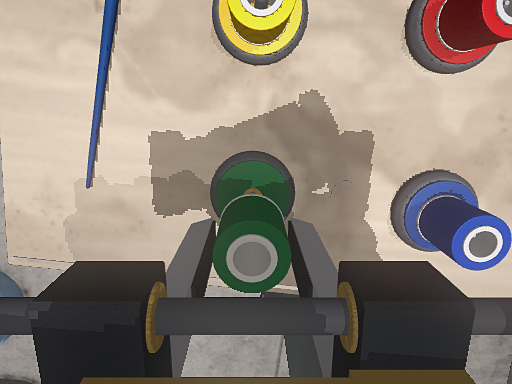

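The green spool's top is at (252,257), aligned over its felt at (253,190). I'll lower and release it, then inspect everything from above.

```bash
python3 -m creep '[[-1,[0,0,2],0],[-1,[0,0,4],0],[-1,[0,0,4.8],0],[-1,[0,0,5.2],0],[-1,[0,0,5.2],0],[-1,[0,0,5.4],0],[-1,[0,0,5.4],0],[-1,[0,0,5.4],0]]'
python3 -m creep '[[0.2,[0,0,0],0],[0.2,[0,0,0],0],[0.2,[0,0,0],0],[0.2,[0,0,-4],0],[0.2,[0,0,-9],0],[0.2,[0,0,-14],0],[0.2,[-1,4,-18],0],[0.2,[-2,7,-21],0],[0.2,[-2,7,-21],0],[0.2,[-2,7,-21],0],[0.2,[-2,7,-21],0]]'
python3 -c "
from h import *
im,p=snap('wrist','w10')
for n,c in dict(y=(550,277.4),r=(560.7,138.2),g=(419.7,267),b=(421.7,118.4)).items(): print(n,pix(p,(*c,67)),pix(p,(*c,57)),pix(p,(*c,17)))
snap('top','top9'); snap('scene','scene9')
a=cv2.imread('pics/w10.png'); t=cv2.resize(cv2.imread('pics/scene9.png')[150:270,170:290],(384,384),interpolation=cv2.INTER_CUBIC)
cv2.imwrite('pics/fin.png',cv2.resize(np.hstack([a[:,:416],t]),(800,384)))"
```

```text
clock: 26.55
eef_pos: [419.9, 267.4, 53.0]
eef_rot: [-3.141, -0.002, 0.117]
wrist_force: [-3.4, -2.5, 11.7]
finger_gap: 40.3
finger_force: 20.0
clock: 27.65
eef_pos: [407.3, 195.6, 260.3]
eef_rot: [3.141, 0.002, 0.117]
wrist_force: [0.1, -1.1, -0.0]
finger_gap: 56.5
finger_force: 0.0
y [184.28170541  16.45570266] [186.20549005  18.9181889 ] [192.9107245   27.50103503]
r [329.76384771  22.8229039 ] [327.5245597   25.09336891] [319.71538787  33.01126573]
g [185.6545125  152.42311862] [187.37520442 151.11097468] [193.44220281 146.48447815]
b [325.60283583 166.79662218] [323.67834753 165.12522573] [316.88438226 159.22474329]
```

View pics/fin.png

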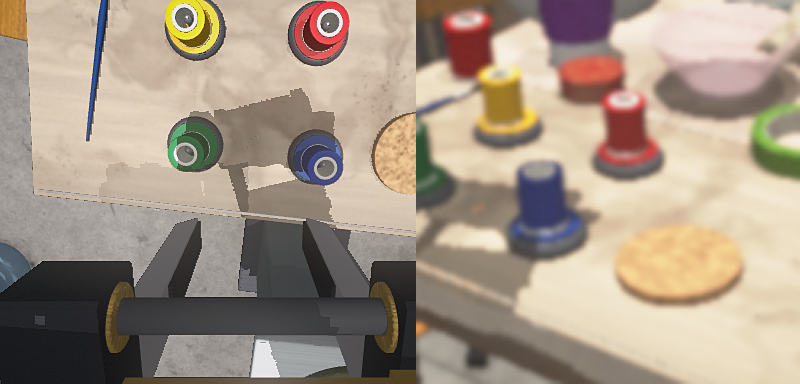

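All four spools stand upright on the felt of their own colour. In w10 yellow is at (185,19), red at (328,22), green at (185,153) and blue at (325,168), all within 3 px of the seated predictions. The gripper is clear, so I'm handing in.

```bash
python3 -c "
from cell import manip
print(manip.sign_off())"
```

```text
the job is handed in; nothing more can be done
None
```

The job is handed in: the red, yellow, green and blue spools each stand upright over the pin of their own-colour stand, flat on the felt as far as the final pictures show, after about 28 s of the 115 s allowed.

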